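# Slide the drip tray under the cup rack

### The job

Cups are drying on the wire cup rack and the worktop under them is bare: push the white drip tray along the worktop, narrow end first, through the gap between the rack's feet and on under the rack until the shoulders of its wide end butt gently against the two nearest feet. Only push it with your fingertips: keep it flat on the worktop and never pick it up, and leave everything else where it stands.

Things in the scene. Friction and masses are not known exactly. Their poses are not given: they have to be found in the camera images.
- drip_tray: white open plastic tray, T-shaped from above, 270 mm long, 0.18 to 0.35 kg, loose. Origin: centre of its length and width, underside; own +y points to the narrow end. Narrow part 120 mm wide, y -65 to +135 mm; wide end 160 mm wide, y -135 to -65 mm. Walls 18 mm high, 3 mm thick all round; floor 3 mm with five 1 mm ribs, inside empty
- tray_nose (a point): middle of the tray's narrow end face, outside, 9 mm above the worktop (tray's own y = +135 mm)
- tray_tail (a point): middle of the tray's wide end face, outside, 9 mm above the worktop (tray's own y = -135 mm). The toaster oven stands behind the tray's path: its door handle comes out to world x = 557 mm at 190 to 210 mm above the worktop (world y -50 to +160 mm), its knobs to x = 573 mm (y about -155 mm, up to 190 mm high): keep the hand off them
- cup_rack: steel wire cup rack, fixed, 156 mm wide (own x), 216 mm long (own y), 111 mm high; its basket begins 51 mm above the worktop. Origin: centre of its footprint. Four round black feet, 14 mm across, 26 mm high (8 mm legs above), at own x = +-70, y = +-93 mm, so 126 mm free between left and right. The tray goes in along the rack's own +y, from the side that faces the tray (world -y)
- gap (a point): on the worktop, midway between the two feet nearest the tray (rack's own x = 0, y = -93 mm). With the tray home and straight, the tray's origin is at the rack's own x = 0, y = -35 mm, and its wide end sticks out 62 mm in front of the basket
- red_cup: small red dish, upside down in the rack's basket, 95 mm across, 48 mm high, loose; origin under its centre
- beaker: small black beaker standing in the rack's basket, 69 mm across, 60 mm high, loose; origin under its centre
- salt_shaker: grey salt shaker behind the rack, 44 mm across, 90 mm high, loose; origin under its centre
- measure_cup: blue measuring cup with a flat handle, 60x115x38 mm, on the worktop to the right, loose; origin under its centre
- purple_box: purple snap box at the right end of the worktop, 118x185x59 mm, loose; origin under its centre
- dish_brush: green dish brush in front of the sink, 36x269x62 mm, loose; origin under its centre
- tray_shoulder (a point): on the tray's centre line, underside, level with its two shoulders (tray's own y = -65 mm): there the wide end stands out 20 mm on either side of the narrow part, faces square to y, to butt against the feet. Outer corners are rounded, 16 mm radius at both ends, 8 mm at the shoulders. Centre of mass within 20 mm of the origin
- white_bottle: white soap bottle with a dark label behind the rack, 62x90x185 mm, loose; origin under its centre
- tea_light: tea light in a white holder on the worktop in front of the gap between toaster oven and air fryer, 38 mm across, 15 mm high, loose; origin under its centre

How it is judged:
By the outcome, as a careful person would: the job done as asked, in the order asked, and still so for the second after the job is handed in, with the robot touching nothing.
It also fails if it takes over 64 s, if anything falls off the work surface, if the arm or the gripper's body presses on something with over 40 N, if the wrist force passes 120 N, or if a joint passes its speed limit or range.

### The arm

A 6-joint arm with a two-finger parallel gripper is mounted at the origin on a cart in front of the work surface, level with it; the furniture and walls round the work are solid. World frame = base frame: x ahead of the robot, y to its left, z up, the work surface at z = 0. Lengths are in m, angles in rad, forces in N, time in s.
With the tool pointing down it reaches from about 0.25 to 0.725 m from the base axis. Payload 4 kg.
Tool frame: the origin (TCP) lies midway between the tips of the shut fingers; the grasp point (between the pads) lies 19 mm behind it; z points along the fingers, y is the line along which they close (so a half turn about z gives the same grasp; the last joint's range is limited). The gripper opens to 85 mm and grips with 20 to 120 N. Pads are 22 mm wide; open, the fingers measure 114 mm over their backs; the gripper's body (76 mm by 85 mm) begins 54 mm behind the grasp point. The pads swing forward as they close: fully open they stand 13 mm farther back than shut.
Start: joints at [1.283, 0.241, 0.005, 1.335, 0, 1.571], TCP at [0.142, 0.479, 0.231] pointing down, gripper open.
Joint ranges: [-2.72, 2.72], [-1.05, 1.87], [-1.09, 1.28], [-1.99, 2.15], [-1.42, 1.44], [-3.14, 3.14]. Speed limits (rad/s): [2.79, 2.79, 3.14, 3.14, 3.14, 3.14].

### API

Orientations are given as a unit quaternion [x, y, z, w].
In Python, from workcell import get_obs, camera, job_done, silhouettes gives the robot as it stands. The module is installed in compiled form; this text tells all that it offers.
- The arm moves only by the tool drive_tool, never from a script. Its argument "increments" is a list of rows, each a list of 3 entries, a list of its own where there are three numbers: the shift along the world's x, y, z in mm, then the turn, a rotation vector about the world's x, y, z in degrees, then the opening, from 0 (shut) to 1 (fully open). A call has 1 to 8 rows; each row shifts and turns the commanded pose from where the row before left it; what a row does not reach is not made up. A row lasts 1/12 s, in which the tool goes at most 41.7 mm and 7.16 degrees, less where a joint would pass 70% of its speed; a pose out of reach is approached as far as the arm can. A call is refused whole if a number of a shift passes 41.7 or a number of a turn 7.16, either way. A call with a gripper value outside its range is refused whole. The fingers move at their own pace and stop on an object; the grip force is fixed at half the most. Time passes only in rows, so rows that do not move let the fingers close. It gives the time, the measured TCP pose, the force, the opening and the grip force at its end, in the units of the state.
- get_obs(): the state, without advancing time (a new reading comes with each control period).
- camera(name): name is "scene" or "top" or "wrist"; returns a dict with "image" (384x512x3 uint8, red, green, blue), "K" (3x3 intrinsics, pixels), "k1" (the pictures are not rectified: a ray, as slopes to the right and down, at radius r is drawn at 1 + k1 r^2 times it, then the intrinsics apply), "view" (4x4, takes a point from world to camera coordinates). Camera axes: x right, y down, z forward; pixel columns grow to the right and rows downward; lengths in m; the calibration is good to about 2 mm. A picture is of the moment at which its call begins. There is no depth.
- job_done(): hands the job in; it is judged then, once.
Trained networks look in a picture, given as the dict that the camera call returned (one of the last four; its "shot" number tells which), for a name from the list of things; names that differ only in an ending like _2 or _b are one class to them, and where a whole thing is asked for, a point or a joint stands for the part that bears it (a point fixed in the world has none). Each returns a list of dicts, best first, with "conf" (0 to 1); they miss things now and then, are a little off and sometimes report something else, mostly with a low value. They report only what shows in the picture. A call takes as long as a camera call.
- silhouettes(query, picture): "region" (384x512 bool, what is visible of it) and "bbox" ([left, top, right, bottom] in pixels, round what is visible of it).
The state is a dict: "clock": time; "joint_pos": joint angles; "joint_vel": joint speeds; "tau": joint torques, N m; "eef_pos": TCP position; "tool_rot": TCP orientation; "ft_force": force on the tool from outside, world axes, zero at the start; "ft_torque": the same for the moment, N m; "grip_width": finger opening in m; "grasp_force": force on a finger pad.
Only numpy, scipy, OpenCV 4.12 (cv2) and the standard library are available. Lean on these libraries where they do the work, as an engineer would, in place of code of your own. Each camera call takes 0.05 s, during which the arm holds its last target. There are 200 camera calls.

## Working session

There is one attempt and no reset: what is moved stays moved. The work goes in short steps, Python scripts to look and compute and a tool call to move; the robot and the scene stay as the last step left them, time stands still between calls to the robot, and variables do not carry over. Pictures are saved under pics/ and viewed, at most 10 in all, crops included, and the job is handed in when it is done.

Besides the shell and the picture viewer there is one more tool, called after "Call:" in YAML: its name, and indented under it one key for each argument. drive_tool: Moves the arm, as the interface text tells. Its arguments: {"type":"object","properties":{"increments":{"type":"array"}},"required":["increments"]}

```bash
mkdir -p pics; cat > h.py <<'E'
import numpy as np, cv2
from workcell import get_obs, camera, job_done, silhouettes
def ray(p,uv):
    K=p["K"];uv=np.atleast_2d(np.array(uv,float));d=(uv-[K[0,2],K[1,2]])/[K[0,0],K[1,1]]
    s=d.copy()
    for _ in range(20): s=d/(1+p["k1"]*(s**2).sum(1,keepdims=True))
    R=p["view"][:3,:3];t=p["view"][:3,3]
    return -R.T@t, np.c_[s,np.ones(len(s))]@R
def plane(p,uv,z):
    o,d=ray(p,uv); return o+d*((z-o[2])/d[:,2])[:,None]
def proj(p,X):
    X=np.atleast_2d(X);c=X@p["view"][:3,:3].T+p["view"][:3,3];s=c[:,:2]/c[:,2:]
    s=s*(1+p["k1"]*(s**2).sum(1,keepdims=True));K=p["K"]
    return s*[K[0,0],K[1,1]]+[K[0,2],K[1,2]]
E
python3 - <<'E'
from h import *
o=get_obs();print(o["clock"],o["eef_pos"],o["tool_rot"],o["grip_width"])
for n in("top","scene"):
    p=camera(n);cv2.imwrite(f"pics/{n}0.png",cv2.resize(p["image"][...,::-1],(800,600)))
    print(n,p["k1"],ray(p,[[256,192]]))
    for q in("drip_tray","cup_rack","measure_cup","tea_light"):
        for r in silhouettes(q,p)[:1]:
            print(q,r["conf"],r["bbox"])
            c=max(cv2.findContours(r["region"].astype(np.uint8),0,2)[0],key=cv2.contourArea)
            z={"drip_tray":.018,"tea_light":.015,"measure_cup":.038}.get(q,.1)
            b=cv2.boxPoints(cv2.minAreaRect(c));print(plane(p,b,z).round(3).tolist())
E
```

```text
0.0 [0.14171856 0.47882162 0.23040643] [ 1.43396571e-01  9.89664733e-01 -1.05565482e-03 -1.59222143e-04] 0.08545911078555994
top -0.014742217267944443 (array([0.24785502, 0.03592244, 1.35625458]), array([[ 0.1936257 ,  0.00293319, -0.98111457]]))
drip_tray 0.7 [246.0, 183.0, 315.9, 230.0]
[[0.496, 0.098, 0.018], [0.543, -0.172, 0.018], [0.383, -0.194, 0.018], [0.338, 0.07, 0.018]]
cup_rack 0.71 [153.7, 183.0, 217.0, 232.8]
[[0.361, 0.407, 0.1], [0.528, 0.413, 0.1], [0.523, 0.179, 0.1], [0.356, 0.178, 0.1]]
measure_cup 0.78 [364.6, 180.3, 389.5, 201.0]
[[0.562, -0.379, 0.038], [0.578, -0.439, 0.038], [0.474, -0.458, 0.038], [0.459, -0.399, 0.038]]
tea_light 0.65 [332.6, 172.4, 343.3, 186.1]
[[0.587, -0.264, 0.015], [0.587, -0.299, 0.015], [0.552, -0.297, 0.015], [0.551, -0.263, 0.015]]
scene 0.00908701022390185 (array([-0.45066487, -0.80545165,  1.55563585]), array([[ 0.48120415,  0.43365873, -0.76209417]]))
drip_tray 0.92 [234.1, 195.1, 297.2, 244.1]
[[0.345, 0.067, 0.018], [0.521, 0.124, 0.018], [0.537, -0.174, 0.018], [0.37, -0.212, 0.018]]
cup_rack 0.8 [180.9, 143.2, 234.8, 200.2]
[[0.292, 0.368, 0.1], [0.408, 0.421, 0.1], [0.427, 0.18, 0.1], [0.315, 0.138, 0.1]]
measure_cup 0.68 [333.2, 239.8, 349.1, 265.1]
[[0.442, -0.407, 0.038], [0.558, -0.376, 0.038], [0.569, -0.433, 0.038], [0.454, -0.461, 0.038]]
tea_light 0.72 [180.0, 137.8, 233.8, 199.1]
[[0.36, 0.46, 0.015], [0.597, 0.531, 0.015], [0.565, 0.205, 0.015], [0.345, 0.159, 0.015]]
```

```bash
python3 - <<'E'
from h import *
p=camera("top");im=p["image"][...,::-1]
a=cv2.resize(im[150:260,140:340],(800,440),interpolation=cv2.INTER_CUBIC);cv2.imwrite("pics/t1.png",a)
p=camera("scene");im=p["image"][...,::-1]
a=cv2.resize(im[130:260,170:350],(800,578),interpolation=cv2.INTER_CUBIC);cv2.imwrite("pics/s1.png",a)
E
```

```text
(no output)
```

View pics/t1.png

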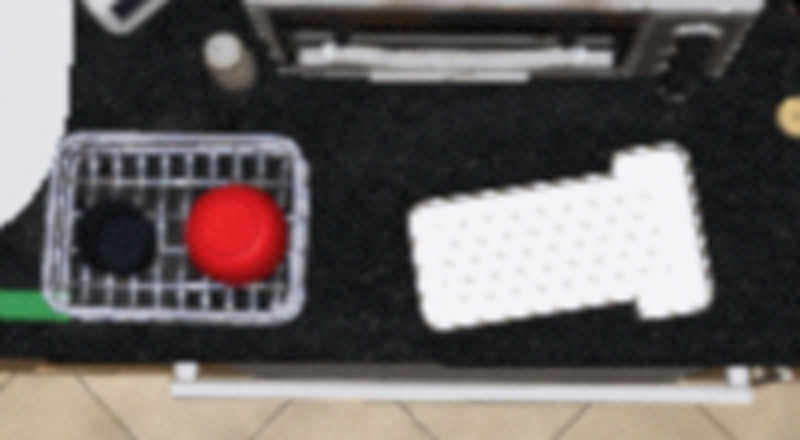

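View pics/s1.png

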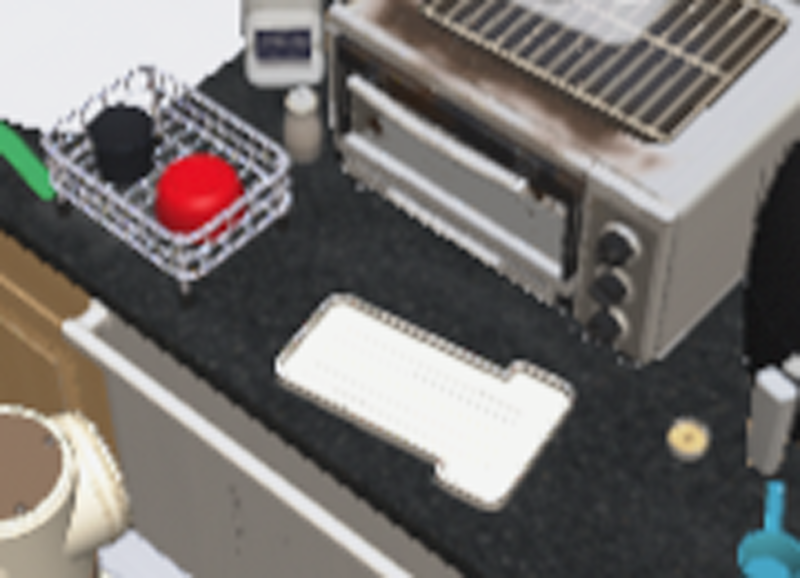

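```bash
cat > fit.py <<'E'
from h import *
from scipy.optimize import minimize
def rnd(P,r,n=6):
    P=np.array(P,float);out=[]
    for i in range(len(P)):
        a,b,c=P[i-1],P[i],P[(i+1)%len(P)]
        u=(a-b)/np.linalg.norm(a-b);v=(c-b)/np.linalg.norm(c-b);k=r[i]
        if k==0: out.append(b);continue
        o=b+k*(u+v)
        for t in np.linspace(0,np.pi/2,n): out.append(o-k*(v*np.cos(t)+u*np.sin(t)))
    return np.array(out)
T=rnd([[-60,135],[60,135],[60,-65],[80,-65],[80,-135],[-80,-135],[-80,-65],[-60,-65]],[16,16,0,8,16,16,8,0])/1000
def pose(T,q):
    c,s=np.cos(q[2]),np.sin(q[2]);return T@np.array([[c,s],[-s,c]])+q[:2]
def render(p,q,zs,T=T,box=None):
    S=8;m=np.zeros((384*S//1,512*S),np.uint8)
    for z in zs:
        X=pose(T,q);uv=proj(p,np.c_[X,np.full(len(X),z)])
        cv2.fillPoly(m,[np.round((uv+.5)*S).astype(np.int32)],255)
    return cv2.resize(m,(512,384),interpolation=cv2.INTER_AREA)/255.
def fit(p,q0,zs=(0,.006,.012,.018)):
    g=p["image"].min(2).astype(float)
    q0=np.array(q0,float)
    near=cv2.dilate((render(p,q0,zs)>0).astype(np.uint8),np.ones((13,13)))>0
    g=np.clip((g-40)/(np.percentile(g[near],80)-40),0,1)
    f=lambda d:((render(p,q0+d*[.001,.001,.01],zs)-g)[near]**2).sum()
    r=minimize(f,[0,0,0],method="Nelder-Mead",options=dict(initial_simplex=np.array([[0,0,0],[6,0,0],[0,6,0],[0,0,5.]]),xatol=.05,fatol=.01))
    return q0+r.x*[.001,.001,.01],r.fun
E
python3 - <<'E'
from fit import *
for n in("top","scene"):
    p=camera(n); q,f=fit(p,[.44,-.05,.17]); q,f=fit(p,q); print(n,q.round(4),np.degrees(q[2]).round(2),f)
    if n=="top":
        r=silhouettes("cup_rack",p)[0]["region"].astype(np.uint8)
        c=max(cv2.findContours(r,0,2)[0],key=cv2.contourArea)
        for z in(.111,.08):
            X=plane(p,c.reshape(-1,2),z)[:,:2].astype(np.float32);print(z,cv2.minAreaRect(X))
w=camera("wrist");cv2.imwrite("pics/w0.png",w["image"][...,::-1]);o,d=ray(w,[[256,192]]);print("wrist",o,d)
E
```

```text
top [ 0.4405 -0.0473  0.164 ] 9.39 27.77370587861173
0.111 ((0.43483954668045044, 0.2919330298900604), (0.16729578375816345, 0.22542500495910645), 1.947830319404602)
0.08 ((0.4394944906234741, 0.29830631613731384), (0.1714606136083603, 0.23103690147399902), 1.9478297233581543)
scene [ 0.4417 -0.0449  0.1627] 9.32 60.86777317777032
wrist [0.07945277 0.49880243 0.37447961] [[ 0.24919262 -0.06182207 -0.96655492]]
```

View pics/w0.png

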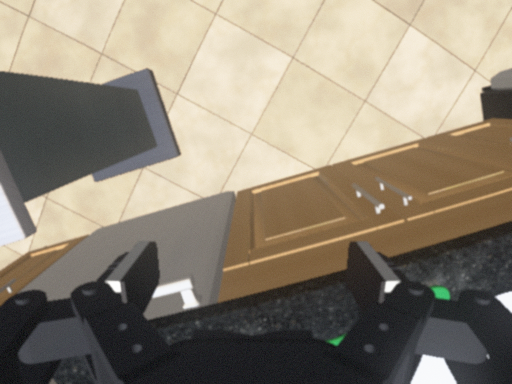

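Call:
drive_tool:
  increments:
    - [[18,-27,0],[0,0,-4.6],1]
    - [[18,-27,0],[0,0,-4.6],1]
    - [[18,-27,0],[0,0,-4.6],1]
    - [[18,-27,0],[0,0,-4.6],1]
    - [[18,-27,0],[0,0,-4.6],1]
    - [[18,-27,0],[0,0,-4.6],1]
    - [[18,-27,0],[0,0,-4.6],1]
    - [[18,-27,0],[0,0,-4.6],1]

```text
clock: 1.47
eef_pos: [0.2865, 0.2621, 0.2315]
tool_rot: [0.45, 0.893, 0.0, 0.0]
ft_force: [0.4, -0.5, -1.4]
grip_width: 0.0857
grasp_force: 0.0
```

Call:
drive_tool:
  increments:
    - [[18,-27,0],[0,0,-4.6],1]
    - [[18,-27,0],[0,0,-4.6],1]
    - [[18,-27,0],[0,0,-4.6],1]
    - [[18,-27,0],[0,0,-4.6],1]
    - [[18,-27,-10],[0,0,-4.6],1]
    - [[18,-27,-10],[0,0,-4.6],1]
    - [[18,-27,-10],[0,0,-4.6],1]
    - [[18,-27,-10],[0,0,-4.6],1]

```text
clock: 2.13
eef_pos: [0.4307, 0.0459, 0.1911]
tool_rot: [0.709, 0.705, 0.0, 0.0]
ft_force: [1.0, 0.6, -0.5]
grip_width: 0.0854
grasp_force: 0.0
```

Call:
drive_tool:
  increments:
    - [[5,0,0],[6.5,0,0],1]
    - [[5,0,0],[6.5,0,0],1]
    - [[0,0,0],[6.5,0,0],1]
    - [[0,0,0],[6.5,0,0],1]
    - [[0,0,0],[0,0,0],1]
    - [[0,0,0],[0,0,0],1]

```text
clock: 2.63
eef_pos: [0.4398, 0.046, 0.1906]
tool_rot: [0.691, 0.687, 0.158, -0.159]
ft_force: [0.6, -0.3, 0.5]
grip_width: 0.0851
grasp_force: 0.0
```

```bash
python3 - <<'E'
from fit import *
w=camera("wrist");cv2.imwrite("pics/w1.png",cv2.resize(w["image"][...,::-1],(800,600)));o,d=ray(w,[[256,192]]);print("wrist",o,d,w["K"][0,0])
np.savez("w1.npz",**{k:w[k] for k in("image","K","k1","view")})
print(proj(w,[[.37,.2,0],[.51,.2,0]])*800/512)
E
```

```text
wrist [0.4411384  0.04369062 0.34825765] [[ 0.00846146  0.19097019 -0.98163442]] 317.6814584554809
[[300.96744114 185.22723055]
 [486.65255986 184.26227572]]
```

View pics/w1.png

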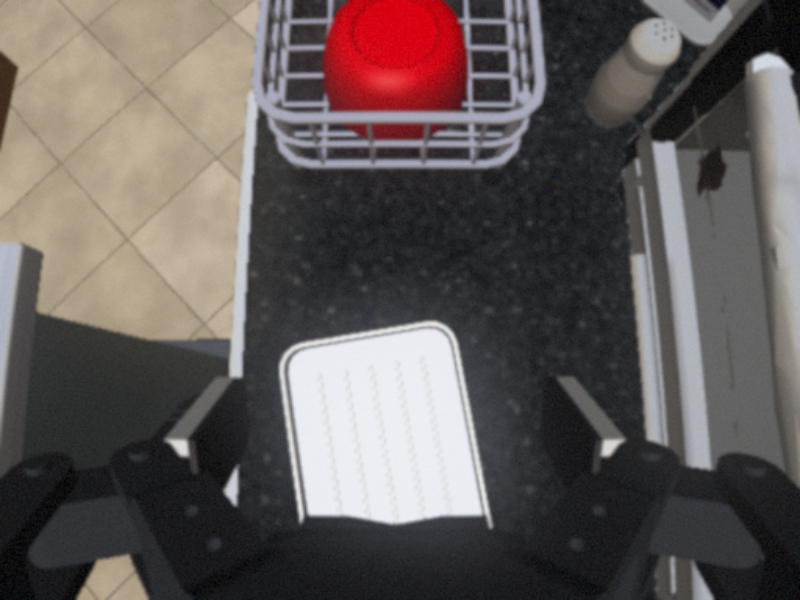

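Call:
drive_tool:
  increments:
    - [[0,0,-18],[6.5,0,0],1]
    - [[0,0,-18],[6.5,0,0],1]
    - [[0,0,-18],[6.5,0,0],1]
    - [[0,0,-18],[0,0,0],1]
    - [[0,0,-18],[0,0,0],1]
    - [[0,0,0],[0,0,0],1]
    - [[0,0,0],[0,0,0],1]

```text
clock: 3.27
eef_pos: [0.4396, 0.0488, 0.1014]
tool_rot: [0.652, 0.652, 0.272, -0.274]
ft_force: [-0.7, 0.1, 0.7]
grip_width: 0.0857
grasp_force: 0.0
```

```bash
python3 - <<'E'
from fit import *
w=camera("wrist");o,d=ray(w,[[256,192]]);print("wrist",o,d)
np.savez("w2.npz",**{k:w[k] for k in("image","K","k1","view")})
b=w["image"][60:210,140:380,::-1];b=np.clip(b.astype(float)*1.6,0,255).astype(np.uint8)
cv2.imwrite("pics/w2.png",cv2.resize(b,(800,500),interpolation=cv2.INTER_CUBIC))
print(proj(w,[[.37,.2,0],[.51,.2,0]]))
E
```

```text
wrist [ 0.44091106 -0.00598024  0.24902622] [[ 0.00703352  0.50866454 -0.86102163]]
[[183.67365085 141.84077527]
 [322.23360353 141.85297687]]
```

View pics/w2.png

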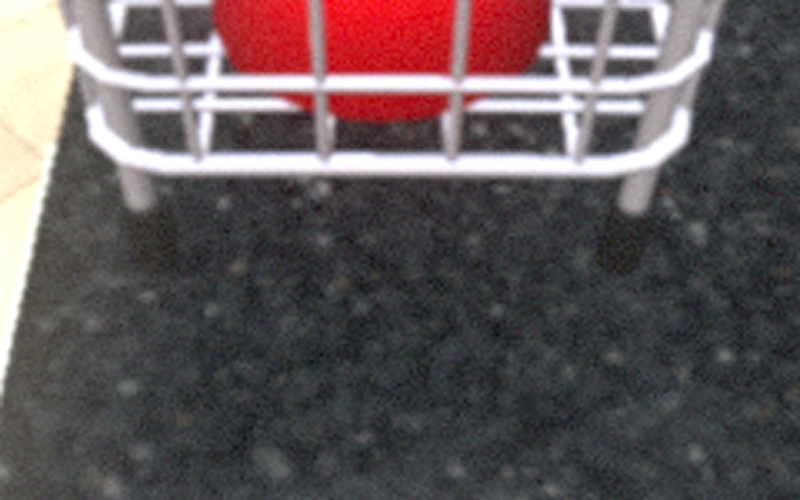

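```bash
cat > rack.py <<'E'
from fit import *
C=np.c_[np.cos(np.linspace(0,6.28,24)),np.sin(np.linspace(0,6.28,24))]
def cyl(p,xy,r,z0,z1):
    S=8;X=np.vstack([np.c_[xy+r*C,np.full(24,z)] for z in(z0,z1)])
    m=np.zeros((384*S,512*S),np.uint8)
    cv2.fillConvexPoly(m,cv2.convexHull(np.round((proj(p,X)+.5)*S).astype(np.int32)),255)
    return cv2.resize(m,(512,384),interpolation=cv2.INTER_AREA)/255.
def score(p,q):
    g=p["image"].mean(2).astype(float);f=0
    for sx in(-.07,.07):
        xy=pose(np.array([[sx,-.093]]),q)[0]
        a=cyl(p,xy,.007,0,.024);b=cyl(p,xy,.011,-.0,.024)-a;b=np.clip(b,0,1)
        l=cyl(p,xy,.004,.028,.046)
        f+=(g*a).sum()/a.sum()-np.clip(g,0,60)[b>0].mean()-.3*(g*l).sum()/l.sum()
    return f
if __name__=="__main__":
    w={k:v for k,v in np.load("w2.npz").items()}
    cr=np.array([[142,212],[635,213],[155,270],[622,273]])/3.3333+[140,60]-.35
    print(plane(w,cr[:2],.026),plane(w,cr[2:],0))
    best=None
    for y in(.28,.29,.30):
        r=minimize(lambda d:score(w,np.array([.44,y,0])+d*[.001,.001,.01]),[0,0,0],method="Nelder-Mead",options=dict(initial_simplex=np.array([[0,0,0],[5,0,0],[0,5,0],[0,0,3.]]),xatol=.05,fatol=.01))
        q=np.array([.44,y,0])+r.x*[.001,.001,.01];print(q.round(4),np.degrees(q[2]).round(2),r.fun)
    a,f=fit(w,[.4405,-.0473,.164],) if 0 else (0,0)
E
python3 rack.py
```

```text
[[0.37336949 0.20110215 0.026     ]
 [0.51285839 0.20076848 0.026     ]] [[ 3.72352365e-01  2.01532724e-01 -2.77555756e-17]
 [ 5.14140724e-01  2.00426402e-01  0.00000000e+00]]
[ 0.4431  0.2969 -0.0048] -0.28 -72.79321334791436
[0.4425 0.2969 0.0058] 0.33 -72.89361819526643
[0.4427 0.2969 0.0008] 0.04 -72.78338936639298
```

```bash
cat > rim.py <<'E'
from rack import *
from scipy.ndimage import map_coordinates
def rimfit(p,q0,front=False,z=.109):
    g=cv2.GaussianBlur(p["image"].min(2).astype(np.float32),(0,0),.8)
    if front: P=np.c_[np.linspace(-.055,.055,80),np.full(80,-.106)]
    else:
        P=rnd([[-.076,-.106],[.076,-.106],[.076,.106],[-.076,.106]],[.02]*4,8);P=np.vstack([P,P[:1]])
        P=np.vstack([a+(b-a)*np.linspace(0,1,20,endpoint=False)[:,None] for a,b in zip(P[:-1],P[1:])]) 
        L=np.r_[np.linalg.norm(np.diff(P,axis=0),axis=1),0]
    W=L if not front else np.ones(80)
    def f(d):
        X=pose(P,q0+d*[.001,.001,.01]);uv=proj(p,np.c_[X,np.full(len(X),z)])
        return -(W*map_coordinates(g,[uv[:,1],uv[:,0]],order=1)).sum()/W.sum()
    best=min((minimize(f,[dx,dy,t],method="Nelder-Mead",options=dict(initial_simplex=np.array([[dx,dy,t],[dx+3,dy,t],[dx,dy+3,t],[dx,dy,t+2.]]))) for dx in(-5,0,5) for dy in(-6,0,6) for t in(-2,0,2)),key=lambda r:r.fun)
    return q0+best.x*[.001,.001,.01],best.fun
if __name__=="__main__":
    q0=np.array([.443,.2969,0])
    p=camera("top")
    for z in(.107,.109):
        q,f=rimfit(p,q0,z=z);print("top",z,q.round(4),np.degrees(q[2]).round(2),f)
    for n in("w1","w2"):
        w={k:v for k,v in np.load(n+".npz").items()}
        for z in(.109,.053):
            q,f=rimfit(w,q0,True,z);m=pose(np.array([[0,-.106]]),q);print(n,z,m.round(4),np.degrees(q[2]).round(2),f)
E
python3 rim.py; python3 - <<'E'
from fit import *
for n in("w1",):
    w={k:v for k,v in np.load(n+".npz").items()}
    # tray in wrist view: nose edge
    print(plane(w,np.array([[455,330],[283,360],[490,520],[300,520],[437,323],[297,345]])*.64,.018))
E
```

```text
top 0.107 [ 0.4396  0.2936 -0.0156] -0.9 -169.43106116276914
top 0.109 [ 0.4394  0.2933 -0.0181] -1.03 -169.63866212148713
w1 0.109 [[0.4442 0.1907]] -0.73 -166.32345600128173
w1 0.053 [[0.4341 0.1915]] -0.49 -158.09519710540772
w2 0.109 [[0.4428 0.1915]] -0.84 -165.85349979400635
w2 0.053 [[0.4334 0.1928]] -0.97 -158.45990066528321
[[ 0.48076093  0.08727093  0.018     ]
 [ 0.36576296  0.06755682  0.018     ]
 [ 0.50048601 -0.034955    0.018     ]
 [ 0.37946894 -0.03457974  0.018     ]
 [ 0.46876326  0.0920767   0.018     ]
 [ 0.37487296  0.07757682  0.018     ]]
```

Call:
drive_tool:
  increments:
    - [[0,-20,10],[-6.5,0,0],1]
    - [[0,-20,10],[-6.5,0,0],1]
    - [[5,-35,10],[-6.5,0,0],1]
    - [[5,-35,0],[-6.5,0,0],1]
    - [[5,-40,0],[-6.5,0,0],1]
    - [[5,-40,0],[-6.5,0,0],1]
    - [[5,-40,0],[-6.5,0,0],1]
    - [[5,-40,0],[0,0,4.8],1]

```text
clock: 4.03
eef_pos: [0.4719, -0.2207, 0.1351]
tool_rot: [0.674, 0.738, 0.0, 0.004]
ft_force: [0.5, 0.8, -0.2]
grip_width: 0.0855
grasp_force: 0.0
```

Call:
drive_tool:
  increments:
    - [[0,-5,0],[0,0,4.8],1]
    - [[0,0,-25],[0,0,0],1]
    - [[0,0,-25],[0,0,0],1]
    - [[0,0,-25],[0,0,0],1]
    - [[0,0,-25],[0,0,0],1]
    - [[0,0,-15],[0,0,0],1]
    - [[0,0,-10],[0,0,0],1]
    - [[0,0,0],[0,0,0],1]

```text
clock: 4.7
eef_pos: [0.4695, -0.2267, 0.0059]
tool_rot: [0.646, 0.764, -0.0, -0.001]
ft_force: [-0.1, 0.0, -0.1]
grip_width: 0.0852
grasp_force: 0.0
```

```bash
python3 - <<'E'
from fit import *
o=get_obs();print(o["eef_pos"],o["tool_rot"],o["ft_force"],o["joint_pos"])
q=o["tool_rot"];print(np.degrees(2*np.arctan2(q[1],q[0])))
E
```

```text
[ 0.46949262 -0.22665275  0.0059213 ] [ 6.45683393e-01  7.63604966e-01 -1.20700205e-04 -6.30675796e-04] [-0.11721911  0.0337099  -0.05378559] [-4.49808659e-01  4.92570381e-01 -2.69819716e-01  8.09687924e-01
  8.08713115e-05  9.54027440e-01]
99.56611344393212
```

Call:
drive_tool:
  increments:
    - [[0,0,-7],[0,0,0],1]
    - [[0,0,-4],[0,0,0],1]
    - [[-2,12,0],[0,0,0],1]
    - [[-2,12,0],[0,0,0],1]
    - [[0,0,0],[0,0,0],1]

```text
clock: 5.12
eef_pos: [0.4649, -0.201, -0.0044]
tool_rot: [0.645, 0.764, 0.0, -0.001]
ft_force: [-0.4, -1.2, -0.3]
grip_width: 0.0853
grasp_force: 0.0
```

Call:
drive_tool:
  increments:
    - [[-0.5,3,0],[0,0,0],1]
    - [[-0.5,3,0],[0,0,0],1]
    - [[-0.5,3,0],[0,0,0],1]
    - [[-0.5,3,0],[0,0,0],1]
    - [[-0.5,3,0],[0,0,0],1]

```text
clock: 5.53
eef_pos: [0.4637, -0.1889, -0.0045]
tool_rot: [0.646, 0.763, -0.0, 0.001]
ft_force: [0.2, -2.2, -0.7]
grip_width: 0.0852
grasp_force: 0.9
```

```bash
python3 - <<'E'
from fit import *
w=camera("wrist");cv2.imwrite("pics/w3.png",w["image"][...,::-1])
p=camera("top"); q,f=fit(p,[.4405,-.0473,.164]);print(q,np.degrees(q[2]),f,get_obs()["eef_pos"])
E
```

```text
[ 0.43991104 -0.04315879  0.16800402] 9.625921480950035 232.21205525567362 [ 0.46364669 -0.18844331 -0.00453061]
```

View pics/w3.png

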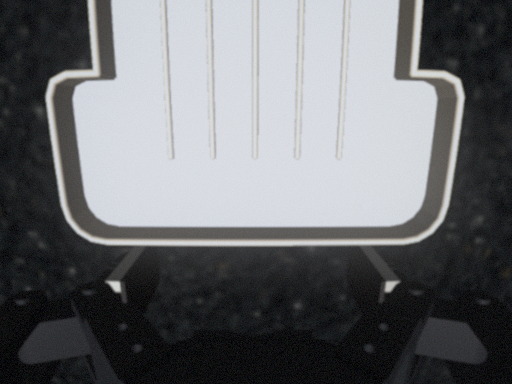

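```bash
cat > plan.py <<'E'
import numpy as np,sys
# args: x0 y0 yaw0deg  then segments (dist dyaw bias n)
a=list(map(float,sys.argv[1:]));x,y,t=a[:3];D=146
def tcp(x,y,t): r=np.radians(t);return np.array([x+D*np.sin(r),y-D*np.cos(r)])
for i in range(3,len(a),4):
    d,dt,b,n=a[i:i+4]
    for k in range(int(n)):
        p=tcp(x,y,t);h=np.radians(t+dt/n/2-b);x-=d/n*np.sin(h);y+=d/n*np.cos(h);t+=dt/n
        print((tcp(x,y,t)-p).round(1).tolist(),round(dt/n,2))
    print("->",round(x,1),round(y,1),round(t,2),tcp(x,y,t).round(1))
E
python3 plan.py 439.4 -45 9.5 60 -14.4 2 16
```

```text
[-2.7, 3.4] -0.9
[-2.7, 3.4] -0.9
[-2.6, 3.4] -0.9
[-2.6, 3.5] -0.9
[-2.5, 3.5] -0.9
[-2.5, 3.6] -0.9
[-2.4, 3.6] -0.9
[-2.3, 3.6] -0.9
[-2.3, 3.7] -0.9
[-2.2, 3.7] -0.9
[-2.2, 3.7] -0.9
[-2.1, 3.8] -0.9
[-2.0, 3.8] -0.9
[-2.0, 3.8] -0.9
[-1.9, 3.9] -0.9
[-1.9, 3.9] -0.9
-> 439.1 14.8 -4.9 [ 426.6 -130.6]
```

Call:
drive_tool:
  increments:
    - [[-2.7,3.4,0],[0,0,-0.9],1]
    - [[-2.7,3.4,0],[0,0,-0.9],1]
    - [[-2.6,3.4,0],[0,0,-0.9],1]
    - [[-2.6,3.5,0],[0,0,-0.9],1]
    - [[-2.5,3.5,0],[0,0,-0.9],1]
    - [[-2.5,3.6,0],[0,0,-0.9],1]
    - [[-2.4,3.6,0],[0,0,-0.9],1]
    - [[-2.3,3.6,0],[0,0,-0.9],1]

```text
clock: 6.3
eef_pos: [0.4428, -0.1603, -0.0046]
tool_rot: [0.693, 0.721, -0.0, 0.0]
ft_force: [0.2, -3.2, 1.4]
grip_width: 0.0855
grasp_force: 1.4
```

```bash
cat > see.py <<'E'
from fit import *
import sys
p=camera("top"); q,f=fit(p,[*map(float,sys.argv[1:3]),np.radians(float(sys.argv[3]))]);o=get_obs();r=o["tool_rot"]
print("top tray",q.round(4),np.degrees(q[2]).round(2),f.round(1),"tcp",o["eef_pos"].round(4),"yaw",np.degrees(2*np.arctan2(r[1],r[0]))-90)
w=camera("wrist");np.savez("w.npz",**{k:w[k] for k in("image","K","k1","view")})
# rear wall top edges: where bright rim begins scanning up from the fingers, along three columns
g=w["image"].min(2).astype(int)
pts=[]
for c in(170,210,255,300,335):
    rows=[k for k in range(330,60,-1) if g[k,c]>130 and g[k-1,c]>130]
    if rows: pts.append([c,rows[0]+.5])
X=plane(w,pts,.018);k=np.polyfit(X[:,0],X[:,1],1);print("tail line: yaw",np.degrees(np.arctan(k[0])).round(2),"y at tcp x",np.polyval(k,o["eef_pos"][0]).round(4))
E
python3 see.py .437 -.014 2.3
```

```text
top tray [ 0.4373 -0.0133  0.039 ] 2.23 180.1 tcp [ 0.4423 -0.1596 -0.0047] yaw 2.2068646735041995
tail line: yaw 2.01 y at tcp x -0.1478
```

Call:
drive_tool:
  increments:
    - [[-2.3,3.7,0],[0,0,-0.9],1]
    - [[-2.2,3.7,0],[0,0,-0.9],1]
    - [[-2.2,3.7,0],[0,0,-0.9],1]
    - [[-2.1,3.8,0],[0,0,-0.9],1]
    - [[-2.0,3.8,0],[0,0,-0.9],1]
    - [[-2.0,3.8,0],[0,0,-0.9],1]
    - [[-1.9,3.9,0],[0,0,-0.9],1]
    - [[-1.9,3.9,0],[0,0,-0.9],1]

```text
clock: 7.07
eef_pos: [0.4261, -0.1298, -0.0048]
tool_rot: [0.737, 0.676, -0.0, -0.0]
ft_force: [0.7, -2.3, 0.4]
grip_width: 0.0856
grasp_force: 1.0
```

```bash
python3 see.py .439 .015 -4.9
```

```text
top tray [ 0.4397  0.0166 -0.0871] -4.99 207.5 tcp [ 0.4257 -0.1291 -0.0048] yaw -4.978754093654757
tail line: yaw -4.87 y at tcp x -0.1172
```

```bash
python3 plan.py 439 16.7 -5 34 4.1 1 8
```

```text
[1.7, 4.1] 0.51
[1.7, 4.1] 0.51
[1.7, 4.2] 0.51
[1.6, 4.2] 0.51
[1.6, 4.2] 0.51
[1.5, 4.2] 0.51
[1.5, 4.2] 0.51
[1.5, 4.2] 0.51
-> 441.3 50.6 -0.9 [439.  -95.4]
```

Call:
drive_tool:
  increments:
    - [[1.7,4.1,0],[0,0,0.5],1]
    - [[1.7,4.1,0],[0,0,0.5],1]
    - [[1.7,4.2,0],[0,0,0.5],1]
    - [[1.6,4.2,0],[0,0,0.5],1]
    - [[1.6,4.2,0],[0,0,0.5],1]
    - [[1.5,4.2,0],[0,0,0.5],1]
    - [[1.5,4.2,0],[0,0,0.5],1]
    - [[1.5,4.2,0],[0,0,0.5],1]

```text
clock: 7.83
eef_pos: [0.4394, -0.0964, -0.0048]
tool_rot: [0.712, 0.702, -0.0, -0.0]
ft_force: [-0.3, -1.0, -0.7]
grip_width: 0.0853
grasp_force: 0.7
```

Call:
drive_tool:
  increments:
    - [[0,-15,0],[0,0,0],1]
    - [[0,-15,0],[0,0,0],1]
    - [[0,0,35],[0,0,0],1]
    - [[0,0,35],[0,0,0],1]
    - [[0,0,35],[0,0,0],1]
    - [[0,35,5],[6.5,0,0],1]
    - [[0,35,0],[6.5,0,0],1]
    - [[0,35,0],[6.5,0,0],1]

```text
clock: 8.5
eef_pos: [0.4411, -0.0202, 0.1077]
tool_rot: [0.702, 0.692, 0.122, -0.121]
ft_force: [-0.6, -0.7, -1.8]
grip_width: 0.0852
grasp_force: 0.0
```

Call:
drive_tool:
  increments:
    - [[0,35,0],[6.5,0,0],1]
    - [[0,30,0],[6.5,0,0],1]
    - [[0,5,0],[6.5,0,0],1]
    - [[0,0,0],[6.5,0,0],1]
    - [[0,0,0],[0,0,0],1]
    - [[0,0,0],[0,0,0],1]

```text
clock: 9.0
eef_pos: [0.439, 0.0478, 0.104]
tool_rot: [0.658, 0.646, 0.27, -0.277]
ft_force: [-0.9, -0.1, 0.4]
grip_width: 0.0854
grasp_force: 0.0
```

```bash
cat > look.py <<'E'
from rim import *
p=camera("top"); q,f=fit(p,[.441,.0506,-.016]);print("top tray",q.round(4),np.degrees(q[2]).round(2),f)
w=camera("wrist");o,d=ray(w,[[256,192]]);print("wrist",o,d)
np.savez("w4.npz",**{k:w[k] for k in("image","K","k1","view")})
for y in(.29,.30):
    r=minimize(lambda d:score(w,np.array([.443,y,-.015])+d*[.001,.001,.01]),[0,0,0],method="Nelder-Mead",options=dict(initial_simplex=np.array([[0,0,0],[4,0,0],[0,5,0],[0,0,3.]])))
    R=np.array([.443,y,-.015])+r.x*[.001,.001,.01];print("rack",R.round(4),"gap",pose(np.array([[0,-.093]]),R).round(4),np.degrees(R[2]),r.fun)
b=np.clip(w["image"][80:260,130:390,::-1].astype(float)*1.5,0,255).astype(np.uint8)
cv2.imwrite("pics/w4.png",cv2.resize(b,(800,554),interpolation=cv2.INTER_CUBIC))
# tray edges by image: left/right outer edges per row
g=w["image"].min(2).astype(float)
for v in range(200,330,15):
    c=np.where(g[v,120:400]>120)[0]+120
    if len(c):
        X=plane(w,[[c[0]-.5,v],[c[-1]+.5,v]],.018);print(v,c[0],c[-1],X[:,:2].round(4).tolist(),"mid",X[:,0].mean().round(4),"w",np.ptp(X[:,0]).round(4))
E
python3 look.py
```

```text
top tray [ 0.4414  0.0503 -0.0098] -0.56 675.6963797675373
wrist [ 0.44145412 -0.0065618   0.25260555] [[ 0.00541981  0.50802605 -0.86141018]]
rack [ 0.443   0.2971 -0.0058] gap [[0.4424 0.2041]] -0.3341256697659086 -69.44873000329113
rack [ 0.4428  0.2973 -0.0017] gap [[0.4427 0.2043]] -0.09952311565930412 -69.57596266573327
200 120 328 [[0.325, 0.1259], [0.5041, 0.1228]] mid 0.4146 w 0.1791
215 120 330 [[0.3279, 0.1115], [0.504, 0.1087]] mid 0.416 w 0.176
230 120 332 [[0.3307, 0.0977], [0.5038, 0.0953]] mid 0.4172 w 0.1732
245 120 369 [[0.3332, 0.0847], [0.5315, 0.0818]] mid 0.4324 w 0.1983
260 123 381 [[0.338, 0.0722], [0.5387, 0.0693]] mid 0.4383 w 0.2006
275 120 394 [[0.3378, 0.0603], [0.5463, 0.0572]] mid 0.4421 w 0.2085
290 120 391 [[0.3399, 0.0489], [0.5416, 0.0461]] mid 0.4408 w 0.2017
305 174 341 [[0.3819, 0.0382], [0.5028, 0.0366]] mid 0.4424 w 0.1209
320 173 343 [[0.3823, 0.0278], [0.5028, 0.0262]] mid 0.4425 w 0.1206
```

View pics/w4.png

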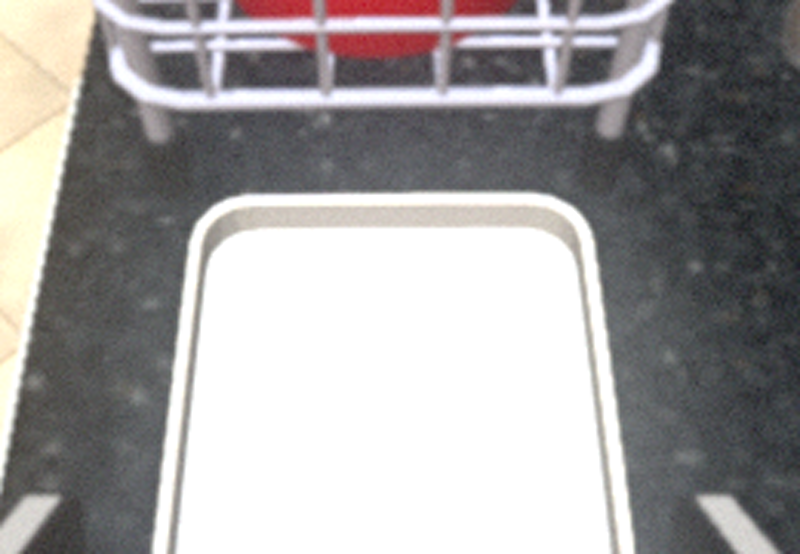

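Call:
drive_tool:
  increments:
    - [[0,-35,10],[-6.5,0,0],1]
    - [[0,-35,0],[-6.5,0,0],1]
    - [[0,-35,0],[-6.5,0,0],1]
    - [[0,-35,0],[-6.5,0,0],1]
    - [[0,-35,0],[-6.5,0,0],1]
    - [[0,0,0],[-6.5,0,0],1]
    - [[0,0,0],[-6.5,0,0],1]
    - [[0,0,-30],[0,0,0],1]

```text
clock: 9.77
eef_pos: [0.4453, -0.1255, 0.0926]
tool_rot: [0.711, 0.703, 0.004, 0.009]
ft_force: [0.9, 0.5, -0.1]
grip_width: 0.0855
grasp_force: 0.0
```

Call:
drive_tool:
  increments:
    - [[0,0,-35],[0,0,0],1]
    - [[0,0,-35],[0,0,0],1]
    - [[0,0,-15],[0,0,0],1]
    - [[0,0,-3],[0,0,0],1]
    - [[0,10,0],[0,0,0],1]
    - [[0,10,0],[0,0,0],1]
    - [[0,0,0],[0,0,0],1]

```text
clock: 10.35
eef_pos: [0.4408, -0.1052, -0.0008]
tool_rot: [0.712, 0.702, 0.001, 0.001]
ft_force: [-0.2, -0.4, -0.5]
grip_width: 0.0855
grasp_force: 0.0
```

```bash
python3 see.py .441 .0505 -.8
```

```text
top tray [ 0.4416  0.0503 -0.015 ] -0.86 254.5 tcp [ 0.4409 -0.106  -0.0008] yaw -0.7629837752991335
tail line: yaw -0.48 y at tcp x -0.0841
```

Call:
drive_tool:
  increments:
    - [[0,4.5,-4],[0,0,0],1]
    - [[0,4.5,0],[0,0,0],1]
    - [[0.7,3,0],[0,0,0.3],1]
    - [[0.7,3,0],[0,0,0.3],1]
    - [[0.7,3,0],[0,0,0.3],1]
    - [[0,3,0],[0,0,0],1]

```text
clock: 10.95
eef_pos: [0.4417, -0.086, -0.0067]
tool_rot: [0.707, 0.707, -0.0, 0.0]
ft_force: [0.7, -2.6, 0.3]
grip_width: 0.0853
grasp_force: 1.2
```

```bash
python3 see.py .441 .063 0
```

```text
top tray [0.4432 0.0656 0.    ] 0.0 330.9 tcp [ 0.4417 -0.0854 -0.0066] yaw 0.02331051096972203
tail line: yaw 0.1 y at tcp x -0.0737
```

```bash
cat >> see.py <<'E'
for v in(110,140,170,190):
    c=np.where(g[v,20:492]>110)[0]+20
    X=plane(w,[[c[0]-.5,v],[c[-1]+.5,v]],.018);print(v,c[0],c[-1],X[:,:2].round(4).tolist(),"mid",X[:,0].mean().round(4),"w",np.ptp(X[:,0]).round(4))
E
python3 see.py .441 .063 0
```

```text
top tray [0.4423 0.0655 0.0111] 0.64 334.7 tcp [ 0.4416 -0.0855 -0.0067] yaw 0.03192934345612741
tail line: yaw 0.12 y at tcp x -0.0737
110 43 465 [[0.3631, -0.0184], [0.5228, -0.0181]] mid 0.443 w 0.1597
140 47 461 [[0.3631, -0.0298], [0.5229, -0.0295]] mid 0.443 w 0.1598
170 52 457 [[0.3634, -0.0415], [0.5231, -0.0412]] mid 0.4432 w 0.1597
190 55 454 [[0.3634, -0.0497], [0.5232, -0.0493]] mid 0.4433 w 0.1599
```

Call:
drive_tool:
  increments:
    - [[0,4,0],[0,0,0],1]
    - [[0,4,0],[0,0,0],1]
    - [[0,4,0],[0,0,0],1]
    - [[0,4,0],[0,0,0],1]
    - [[0,4,0],[0,0,0],1]
    - [[0,4,0],[0,0,0],1]
    - [[0,4,0],[0,0,0],1]
    - [[0,4,0],[0,0,0],1]

```text
clock: 11.82
eef_pos: [0.4413, -0.0533, -0.0067]
tool_rot: [0.707, 0.707, -0.0, -0.0]
ft_force: [-0.2, -1.5, -0.8]
grip_width: 0.0856
grasp_force: 0.8
```

```bash
python3 see.py .443 .093 0
```

```text
top tray [0.4436 0.0765 0.009 ] 0.51 352.1 tcp [ 0.4413 -0.0527 -0.0067] yaw 0.058097093584080994
tail line: yaw 0.15 y at tcp x -0.0409
110 44 466 [[0.3632, 0.0143], [0.5229, 0.0147]] mid 0.443 w 0.1597
140 48 462 [[0.3632, 0.003], [0.5229, 0.0034]] mid 0.4431 w 0.1597
170 52 457 [[0.3631, -0.0088], [0.5227, -0.0084]] mid 0.4429 w 0.1597
190 55 454 [[0.363, -0.0169], [0.5228, -0.0165]] mid 0.4429 w 0.1598
```

Call:
drive_tool:
  increments:
    - [[-0.1,5,0],[0,0,-0.05],1]
    - [[-0.1,5,0],[0,0,-0.05],1]
    - [[-0.1,5,0],[0,0,-0.05],1]
    - [[-0.1,5,0],[0,0,-0.05],1]
    - [[-0.1,5,0],[0,0,-0.05],1]
    - [[-0.1,5,0],[0,0,-0.05],1]
    - [[-0.1,5,0],[0,0,-0.05],1]
    - [[-0.1,5,0],[0,0,-0.05],1]

```text
clock: 12.58
eef_pos: [0.4406, -0.0133, -0.0067]
tool_rot: [0.709, 0.705, -0.0, 0.0]
ft_force: [0.5, -2.0, -1.4]
grip_width: 0.0854
grasp_force: 0.9
```

Call:
drive_tool:
  increments:
    - [[-0.1,5,0],[0,0,-0.05],1]
    - [[-0.1,5,0],[0,0,-0.05],1]
    - [[-0.1,5,0],[0,0,-0.05],1]
    - [[-0.1,5,0],[0,0,-0.05],1]
    - [[-0.1,5,0],[0,0,-0.05],1]
    - [[-0.1,5,0],[0,0,-0.05],1]

```text
clock: 13.08
eef_pos: [0.44, 0.0166, -0.0067]
tool_rot: [0.711, 0.703, -0.0, 0.0]
ft_force: [0.4, -2.0, 0.4]
grip_width: 0.0858
grasp_force: 1.0
```

```bash
python3 see.py .443 .163 0
```

```text
top tray [0.4463 0.0888 0.06  ] 3.44 623.5 tcp [ 0.44    0.0175 -0.0067] yaw -0.6510526315538385
tail line: yaw -0.56 y at tcp x 0.0292
110 44 466 [[0.3627, 0.0854], [0.5224, 0.0838]] mid 0.4425 w 0.1597
140 48 462 [[0.3625, 0.0741], [0.5223, 0.0725]] mid 0.4424 w 0.1598
170 52 457 [[0.3623, 0.0623], [0.522, 0.0607]] mid 0.4421 w 0.1597
190 55 454 [[0.3621, 0.0542], [0.522, 0.0526]] mid 0.442 w 0.1599
```

Call:
drive_tool:
  increments:
    - [[0,5,0],[0,0,0.05],1]
    - [[0,5,0],[0,0,0.05],1]
    - [[0,5,0],[0,0,0.05],1]
    - [[0,5,0],[0,0,0.05],1]
    - [[0,5,0],[0,0,0.05],1]
    - [[0,5,0],[0,0,0.05],1]
    - [[0,5,0],[0,0,0],1]
    - [[0,5,0],[0,0,0],1]

```text
clock: 13.85
eef_pos: [0.4399, 0.0566, -0.0067]
tool_rot: [0.709, 0.705, -0.0, -0.0]
ft_force: [-0.6, -1.7, 0.3]
grip_width: 0.0855
grasp_force: 1.1
```

Call:
drive_tool:
  increments:
    - [[0,4,0],[0,0,0],1]
    - [[0,4,0],[0,0,0],1]
    - [[0,4,0],[0,0,0],1]
    - [[0,4,0],[0,0,0],1]
    - [[0,4,0],[0,0,0],1]
    - [[0,3,0],[0,0,0],1]

```text
clock: 14.35
eef_pos: [0.44, 0.0796, -0.0067]
tool_rot: [0.709, 0.705, 0.0, -0.0]
ft_force: [-0.6, -2.3, 0.8]
grip_width: 0.0852
grasp_force: 1.1
```

```bash
sed -i '/^p=camera/s/p=camera.*;o=get_obs/o=get_obs/;s/^print("top.*"tcp"/print("tcp"/' see.py; python3 see.py; python3 - <<'E'
from h import *
w=dict(np.load("w.npz"));b=np.clip(w["image"][:260,:,::-1].astype(float)*1.6,0,255).astype(np.uint8);cv2.imwrite("pics/w5.png",b)
E
```

```text
tcp [ 0.44    0.0796 -0.0067] yaw -0.3821579020874992
tail line: yaw -0.29 y at tcp x 0.0913
110 43 466 [[0.362, 0.1472], [0.5221, 0.1464]] mid 0.442 w 0.1601
140 48 462 [[0.3623, 0.1359], [0.5221, 0.135]] mid 0.4422 w 0.1597
170 52 457 [[0.3621, 0.1241], [0.5218, 0.1233]] mid 0.4419 w 0.1597
190 55 454 [[0.362, 0.116], [0.5218, 0.1152]] mid 0.4419 w 0.1598
```

View pics/w5.png

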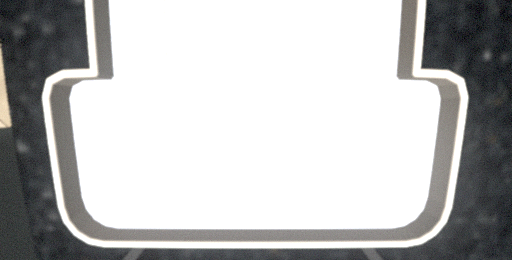

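Call:
drive_tool:
  increments:
    - [[0,4,0],[0,0,0],1]
    - [[0,4,0],[0,0,0],1]
    - [[0,4,0],[0,0,0],1]
    - [[0,4,0],[0,0,0],1]
    - [[0,4,0],[0,0,0],1]
    - [[0,4,0],[0,0,0],1]
    - [[0,2,0],[0,0,0],1]
    - [[0,2,0],[0,0,0],1]

```text
clock: 15.07
eef_pos: [0.44, 0.1074, -0.0067]
tool_rot: [0.709, 0.705, -0.0, 0.0]
ft_force: [-0.3, -1.8, 0.3]
grip_width: 0.0849
grasp_force: 1.2
```

Call:
drive_tool:
  increments:
    - [[0,1,0],[0,0,0],1]
    - [[0,1,0],[0,0,0],1]
    - [[0,1,0],[0,0,0],1]
    - [[0,1,0],[0,0,0],1]

```text
clock: 15.4
eef_pos: [0.44, 0.1111, -0.0067]
tool_rot: [0.71, 0.705, -0.0, -0.0]
ft_force: [-1.1, -2.1, 0.6]
grip_width: 0.0855
grasp_force: 1.1
```

```bash
python3 see.py
```

```text
tcp [ 0.44    0.1111 -0.0067] yaw -0.4025100835546169
tail line: yaw -0.31 y at tcp x 0.1229
110 43 466 [[0.362, 0.1787], [0.5221, 0.1779]] mid 0.442 w 0.16
140 48 462 [[0.3623, 0.1674], [0.522, 0.1665]] mid 0.4422 w 0.1597
170 52 457 [[0.3621, 0.1557], [0.5218, 0.1548]] mid 0.4419 w 0.1597
190 55 454 [[0.362, 0.1475], [0.5218, 0.1466]] mid 0.4419 w 0.1598
```

Call:
drive_tool:
  increments:
    - [[0,1,0],[0,0,0],1]
    - [[0,1,0],[0,0,0],1]
    - [[0,1,0],[0,0,0],1]
    - [[0,0,0],[0,0,0],1]

```text
clock: 15.78
eef_pos: [0.44, 0.1144, -0.0067]
tool_rot: [0.709, 0.705, 0.0, -0.0]
ft_force: [-0.0, -2.2, 1.2]
grip_width: 0.0849
grasp_force: 0.7
```

Call:
drive_tool:
  increments:
    - [[0,1,0],[0,0,0],1]
    - [[0,0,0],[0,0,0],1]

```text
clock: 15.95
eef_pos: [0.44, 0.1153, -0.0067]
tool_rot: [0.709, 0.705, 0.0, -0.0]
ft_force: [-0.3, -2.5, -0.5]
grip_width: 0.0851
grasp_force: 0.8
```

Call:
drive_tool:
  increments:
    - [[0,1,0],[0,0,0],1]
    - [[0,0,0],[0,0,0],1]

```text
clock: 16.12
eef_pos: [0.44, 0.1163, -0.0067]
tool_rot: [0.709, 0.705, 0.0, -0.0]
ft_force: [-0.4, -1.5, 0.7]
grip_width: 0.0852
grasp_force: 0.8
```

Call:
drive_tool:
  increments:
    - [[0,1,0],[0,0,0],1]
    - [[0,0,0],[0,0,0],1]

```text
clock: 16.28
eef_pos: [0.44, 0.1167, -0.0067]
tool_rot: [0.71, 0.705, -0.0, 0.0]
ft_force: [-0.0, -4.4, 0.7]
grip_width: 0.0853
grasp_force: 2.0
```

Call:
drive_tool:
  increments:
    - [[0,1,0],[0,0,0],1]
    - [[0,0,0],[0,0,0],1]

```text
clock: 16.45
eef_pos: [0.4399, 0.1167, -0.0067]
tool_rot: [0.71, 0.704, -0.001, 0.001]
ft_force: [0.4, -7.5, 2.1]
grip_width: 0.0855
grasp_force: 3.6
```

Call:
drive_tool:
  increments:
    - [[0,1,0],[0,0,0],1]
    - [[0,0.5,0],[0,0,0],1]
    - [[0,0,0],[0,0,0],1]

```text
clock: 16.7
eef_pos: [0.4399, 0.1167, -0.0067]
tool_rot: [0.71, 0.704, -0.002, 0.002]
ft_force: [0.7, -12.3, 3.5]
grip_width: 0.0851
grasp_force: 5.8
```

```bash
python3 see.py; python3 -c "
from h import *
o=get_obs();print(o['ft_force'],o['ft_torque'])
p=camera('wrist');b=np.clip(p['image'][0:130,:,::-1].astype(float)*2.2,0,255).astype(np.uint8);cv2.imwrite('pics/w6.png',cv2.resize(b,(800,203),interpolation=cv2.INTER_CUBIC))"
```

```text
tcp [ 0.4399  0.1167 -0.0067] yaw -0.47296260326574213
tail line: yaw -0.24 y at tcp x 0.1285
110 43 466 [[0.3623, 0.1846], [0.5218, 0.1836]] mid 0.4421 w 0.1595
140 47 462 [[0.3622, 0.1734], [0.5218, 0.1723]] mid 0.442 w 0.1597
170 51 458 [[0.3619, 0.1616], [0.522, 0.1605]] mid 0.4419 w 0.1602
190 55 454 [[0.3621, 0.1535], [0.5217, 0.1524]] mid 0.4419 w 0.1595
[  0.47754552 -11.00332844   3.54285093] [-2.25304147 -0.06111481  0.12439741]
```

View pics/w6.png

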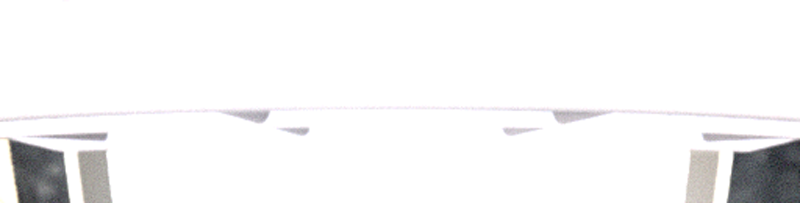

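Call:
drive_tool:
  increments:
    - [[0,-3,0],[0,0,0],1]
    - [[0,-5,0],[0,0,0],1]
    - [[0,-15,0],[0,0,0],1]
    - [[0,-20,0],[0,0,0],1]
    - [[0,0,30],[0,0,0],1]
    - [[0,-20,35],[0,0,0],1]
    - [[0,-20,35],[0,0,0],1]
    - [[0,0,0],[0,0,0],1]

```text
clock: 17.47
eef_pos: [0.4448, 0.0353, 0.0994]
tool_rot: [0.71, 0.704, 0.005, 0.004]
ft_force: [1.3, -0.3, 0.7]
grip_width: 0.0853
grasp_force: 0.0
```

```bash
python3 - <<'E'
from h import *
print(get_obs()["eef_pos"],get_obs()["ft_force"])
w=camera("wrist");p=camera("top")
a=cv2.resize(np.clip(w["image"][...,::-1].astype(float)*1.3,0,255).astype(np.uint8),(560,420));b=cv2.resize(p["image"][150:260,140:340,::-1],(560,308)[::1])
cv2.imwrite("pics/f.png",cv2.resize(np.vstack([a,b]),None,fx=.82,fy=.82))
g=w["image"].min(2)
for q in("drip_tray",): print([ (r["conf"],r["bbox"]) for r in silhouettes(q,w)[:1]])
E
```

```text
[0.44481324 0.03531193 0.09939863] [ 1.26492609 -0.27557866  0.70560999]
[(0.7, [121.9, 0.0, 368.6, 73.2])]
```

View pics/f.png

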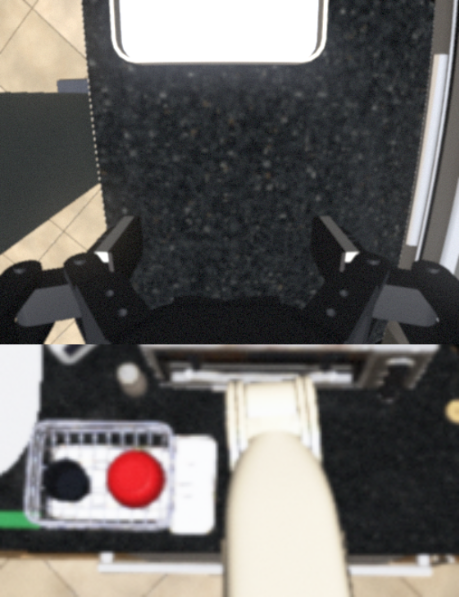

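```bash
python3 -c "
from workcell import *
print(job_done())"
```

```text
the job is handed in; nothing more can be done
None
```

I pushed the tray flat under the rack, narrow end first, until it stopped firmly at about 12 N, then backed the hand clear and handed the job in at about 17.5 s. I judge that both shoulders are on the feet from that firm stop and the tray not twisting; I did not see the contact directly.

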